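# Screw the lid home on the sugar tub

## Task

The blue lid of the white sugar tub is only lying loose on its thread. Without taking it off, turn it backward (anticlockwise seen from above) under light pressure until you feel it drop at the thread start, then screw it forward until it is fully home and hand-tight, and let go of it. Never force the thread, and leave the tub and the other groceries standing where they are.

Things in the scene. Friction and masses are not known exactly. Their poses are not given: they have to be found in the camera images.
- lid: Round blue ribbed plastic screw lid, 63 mm across, 21 mm high, wall 2 mm, 40 g, flat top. Origin: centre of its underside, z up its axis, x towards the white mark. At the start it lies level on top of the thread turns, underside 177 to 180 mm above the table. Turned backward it climbs, then, after 0.5 to 1.7 rad (this cannot be seen), falls off the thread starts by about 5 mm.
- lid_top (a point): Centre of the lid's flat top, 21 mm above its underside; grip the lid across its side wall, 63 mm wide. A push of 3 to 6 N is enough to follow the thread (over 25 N harms it), and turning then takes under 0.2 N m. Hand-tight is a resisting moment of 0.2 to 0.4 N m, reached within some 0.15 rad once it begins to rise; well beyond that the tub creeps round and the thread may strip.
- lid_mark (a point): Small white line on top of the lid, 24 mm out from its axis along the lid's x, 21 mm above its underside. Shows how far the lid has turned; the thread starts are not at the mark.
- jar_rim (a point): Centre of the tub's mouth, 190 mm up, hidden under the lid. 3-start right-hand thread (clockwise from above goes down), 15 mm per turn = 2.4 mm per rad, about 1 mm play sideways and along. From the drop the lid goes 2.3 to 2.5 rad forward: it meets the rim at about 1.8 rad, underside then 172 mm above the table (home), and tightens 0.5 rad later.
- jar: White round plastic sugar tub with red label, 150 mm across, full, about 3.2 kg, standing loose: its weight keeps it from turning. Shoulder at 158 mm, neck 50 mm across (57 mm over the thread), rim 190 mm above the table. Origin: centre of its underside; z up along its axis; the cream patch of the label is on its -x side. A sideways push of about 10 N at the lid starts to tip it.
- soup_can: Green food can, 73 mm across, 108 mm high, loose bystander. Origin: centre of its underside, z up.
- jam_jar: Amber jam jar with brass-coloured lid, 68 mm across, 105 mm high, loose bystander. Origin: centre of its underside, z up.
- mustard: Yellow mustard bottle with red cap, 56 mm across, 150 mm high, loose bystander. Origin: centre of its underside, z up.
Things that resemble listed ones, but are neither listed nor needed, are in the scene too. Several things have the shape of the lid; the one meant has the colours described above.

How it is judged:
By the outcome, as a careful person would: the job done as asked, in the order asked, and still so for the second after the job is handed in, with the robot touching nothing.
It also fails if it takes over 64 s, if anything falls off the work surface, if the arm or the gripper's body presses on something with over 40 N, if the wrist force passes 120 N, or if a joint passes its speed limit or range.

## Robot

A 6-joint arm with a two-finger parallel gripper is mounted at the origin on the work surface. World frame = base frame: x ahead of the robot, y to its left, z up, the work surface at z = 0. Lengths are in m, angles in rad, forces in N, time in s.
With the tool pointing down it reaches from about 0.275 to 1 m from the base axis. Payload 8.4 kg.
Tool frame: the origin (TCP) lies on the mounting face of the last link; the fingertips stand 173 mm ahead of it and the grasp point (between the pads) lies 155 mm ahead of it (manip.tip_reach is the distance from the TCP to the fingertips, in m); z points along the fingers, y is the line along which they close (so a half turn about z gives the same grasp; the last joint's range is limited). The gripper opens to 85 mm and grips with 20 to 120 N. Pads are 22 mm wide; open, the fingers measure 114 mm over their backs; the gripper's body (76 mm by 85 mm) begins 54 mm behind the grasp point. The pads swing forward as they close: fully open they stand 13 mm farther back than shut.
Start: joints at [-1.2, 0.353, 1.633, -0, 1.155, -0.002], TCP at [0.228, -0.582, 0.405] pointing down, gripper open.
Joint ranges: [-2.63, 2.63], [-0.92, 2.1], [0.06, 2.66], [-1.3, 4.44], [0, 2.69], [-3.02, 3.02]. Speed limits (rad/s): [2.22, 2.22, 2.79, 3.14, 3.14, 3.14].

## Interface

Orientations are given as a unit quaternion [x, y, z, w].
In Python, from rig import manip, viewer, ticket, trace gives the robot as it stands. The module is installed in compiled form; this text tells all that it offers.
- The arm moves only by the tool carry_out, never from a script. Its argument "targets" is one flat list of numbers, 6 for each row, row after row: the shift along the world's x, y, z in mm, then the turn, a rotation vector about the world's x, y, z in degrees. In form: [dx, dy, dz, ax, ay, az, dx, dy, dz, ax, ay, az, ...]. A call has 1 to 20 rows; each row is the pose to reach, as a shift and turn from the pose commanded when the call began; what a row does not reach only later rows make up. A row lasts 1/8 s, in which the tool goes at most 62.5 mm and 10.7 degrees, less where a joint would pass 70% of its speed; a pose out of reach is approached as far as the arm can. A call with a gripper value outside its range is refused whole. "gripper" is the finger opening in mm, from 0 to 85.4, set as the call begins (left out, the last holds). The fingers move at their own pace and stop on an object; the grip force is fixed at half the most. Time passes only in rows, so rows that repeat a pose let the fingers close. It gives the time, the measured TCP pose, the force, the opening and the grip force at its end, in the units of the state.
- manip.state(): the state, without advancing time (a new reading comes with each control period).
- viewer.snapshot(name): name is "side" or "top"; returns the picture (400x640x3 uint8, red, green, blue); there is no depth.
- viewer.camera_model(name): a dict with "K" (3x3 intrinsics, pixels), "eye" and "attitude" of the camera in the world. Camera axes: x right, y down, z forward; pixel columns grow to the right and rows downward; lengths in m; the calibration is good to about 2 mm. A picture is of the moment at which its call begins. camera_model takes no time and is no camera call.
- ticket.hand_in(): hands the job in; it is judged then, once.
Trained networks look in the newest picture that a camera, given by its name, has taken for a name from the list of things; names that differ only in an ending like _2 or _b are one class to them, and where a whole thing is asked for, a point or a joint stands for the part that bears it (a point fixed in the world has none). Each returns a list of dicts, best first, with "score" (0 to 1); they miss things now and then, are a little off and sometimes report something else, mostly with a low value. They report only what shows in the picture. A call takes as long as a camera call. They do not tell look-alikes from the thing itself.
- trace(thing, camera): "region" (400x640 bool, what is visible of it) and "bbox" ([centre column, centre row, width, height] in pixels, round what is visible of it).
The state is a dict: "time": time; "joint_pos": joint angles; "dq": joint speeds; "effort": joint torques, N m; "tcp_pos": TCP position; "ee_rot": TCP orientation; "contact_force": force on the tool from outside, world axes, zero at the start; "wrist_torque": the same for the moment, N m; "width": finger opening in m; "gripper_force": force on a finger pad.
Only numpy, scipy, OpenCV 4.12 (cv2) and the standard library are available. Lean on these libraries where they do the work, as an engineer would, in place of code of your own. Each camera call takes 0.05 s, during which the arm holds its last target. There are 200 camera calls.

## Working session

There is one attempt and no reset: what is moved stays moved. The work goes in short steps, Python scripts to look and compute and a tool call to move; the robot and the scene stay as the last step left them, time stands still between calls to the robot, and variables do not carry over. Pictures are saved under pics/ and viewed, at most 10 in all, crops included, and the job is handed in when it is done.

Besides the shell and the picture viewer there is one more tool, called after "Call:" by a JSON object that holds its "op" and its "data". carry_out: Moves the arm, as the interface text tells. Its arguments: {"type":"object","properties":{"targets":{"type":"array","items":{"type":"number"}},"gripper":{"type":"number"}},"required":["targets"]}

```bash
mkdir -p pics; cat > h.py <<'E'
import numpy as np, cv2
from rig import manip, viewer, ticket, trace
from scipy.spatial.transform import Rotation as R
def cam(n):
    m=viewer.camera_model(n); K=np.array(m["K"]); a=np.array(m["attitude"])
    Rm=a if a.shape==(3,3) else R.from_quat(a).as_matrix()
    return K,np.array(m["eye"]),Rm
def px2plane(n,u,v,z):
    K,e,Rm=cam(n); d=Rm@np.linalg.solve(K,[u,v,1]); return e+d*(z-e[2])/d[2]
def proj(n,p):
    K,e,Rm=cam(n); q=K@(Rm.T@(np.array(p)-e)); return q[:2]/q[2]
def save(im,f): cv2.imwrite(f,im[:,:,::-1])
E
python3 - <<'E'
from h import *
ims=[]
for n in("top","side"):
    im=viewer.snapshot(n); save(im,f"pics/{n}0.png"); print(n,viewer.camera_model(n))
    for t in("lid","jar","lid_mark"):
        for r in trace(t,n): print(t,n,r["score"],r["bbox"])
s=manip.state(); print(s)
E
```

```text
top {'K': array([[424.37479709,   0.        , 323.11221181],
       [  0.        , 424.37479709, 201.68459624],
       [  0.        ,   0.        ,   1.        ]]), 'eye': array([0.49296019, 0.01986486, 1.20386296]), 'attitude': array([ 0.71162919, -0.70102901,  0.04202364, -0.0193969 ])}
lid top 0.88 [285.4, 199.9, 32.9, 30.6]
lid top 0.63 [217.9, 208.6, 31.1, 26.8]
lid top 0.62 [295.7, 271.8, 24.6, 27.6]
lid top 0.56 [255.2, 271.4, 20.3, 18.7]
jar top 0.73 [288.8, 204.2, 63.6, 57.4]
lid_mark top 0.77 [287.0, 201.1, 30.0, 28.9]
lid_mark top 0.69 [255.2, 270.5, 23.9, 24.0]
lid_mark top 0.58 [295.3, 271.2, 19.4, 26.1]
side {'K': array([[392.01371861,   0.        , 315.04506474],
       [  0.        , 392.01371861, 196.55128303],
       [  0.        ,   0.        ,   1.        ]]), 'eye': array([0.24720036, 0.4345284 , 0.73675992]), 'attitude': array([-0.2929515 ,  0.88349092, -0.34980047,  0.10612657])}
lid side 0.91 [280.4, 207.2, 35.5, 35.3]
lid side 0.74 [325.9, 341.5, 34.0, 36.3]
lid side 0.66 [358.4, 295.0, 25.6, 30.4]
jar side 0.64 [283.3, 245.3, 79.6, 97.2]
lid_mark side 0.7 [358.5, 294.6, 35.0, 36.2]
lid_mark side 0.67 [280.2, 208.4, 30.0, 31.7]
{'time': 0.4, 'joint_pos': array([-1.20040983e+00,  3.53113742e-01,  1.63348761e+00,  7.74540864e-06,
        1.15521142e+00, -2.42468972e-03]), 'dq': array([-0.0011445 , -0.00144706,  0.00025035,  0.00056617,  0.00143074,
        0.00014279]), 'effort': array([ 3.84394380e-04, -6.04552817e+01, -3.42009187e+01,  2.08168143e-05,
        4.03265236e-03, -2.62468831e-05]), 'tcp_pos': array([ 0.22762534, -0.58205088,  0.40457234]), 'ee_rot': array([ 9.82677010e-01,  1.85326421e-01, -1.66514883e-05, -1.08849013e-04]), 'contact_force': array([-0.13124275, -0.11491763,  0.07714671]), 'wrist_torque': array([-0.05257283,  0.00494345,  0.0400711 ]), 'gripper_force': 0.0, 'width': 0.08557484040186195}
```

```bash
python3 - <<'E'
import cv2,numpy as np
a=cv2.imread("pics/top0.png")[120:320,160:400]; b=cv2.imread("pics/side0.png")[150:390,200:460]
a=cv2.resize(a,None,fx=1.66,fy=1.66,interpolation=2);b=cv2.resize(b,None,fx=1.53,fy=1.53,interpolation=2)
h=max(a.shape[0],b.shape[0])
p=lambda x:cv2.copyMakeBorder(x,0,h-x.shape[0],0,0,0)
cv2.imwrite("pics/c0.png",np.hstack([p(a),p(b)]))
from h import *
for n,u,v in(("top",285.4,199.9),("top",287,201.1),("side",280.4,207.2)):
    print(n,px2plane(n,u,v,.199),px2plane(n,u,v,.189))
E
```

```text
top [0.58354408 0.07781211 0.199     ] [0.58444553 0.07838878 0.189     ]
top [0.58074957 0.07396608 0.199     ] [0.58162321 0.07450447 0.189     ]
side [0.56984358 0.08609474 0.199     ] [0.57584335 0.07961539 0.189     ]
```

View pics/c0.png

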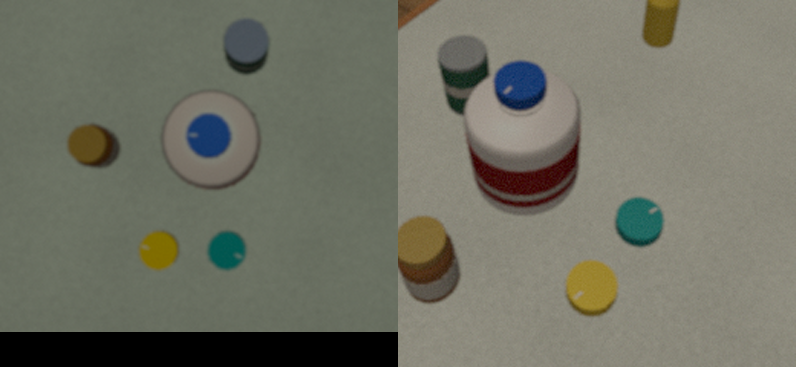

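View pics/side0.png

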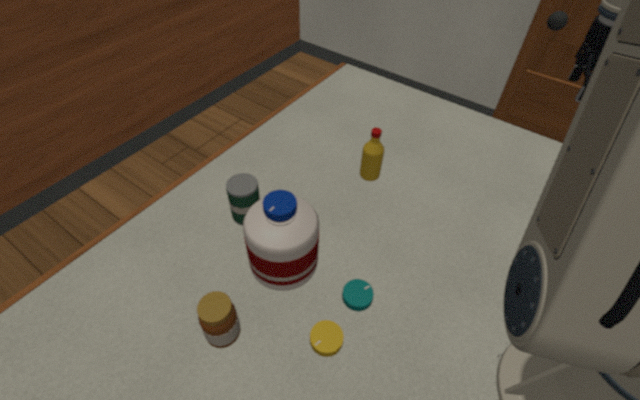

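The pictures show the blue-lidded tub at about (285,201) in top and (280,207) in side. The can is behind it, the jam jar to its left, and the yellow and teal lids lie on the table as decoys. Next I'll fit the lid's silhouette.

```bash
cat >> h.py <<'E'
from scipy.optimize import least_squares
def blue(im):
    h=cv2.cvtColor(im,cv2.COLOR_RGB2HSV); m=cv2.inRange(h,(105,130,50),(130,255,255))
    m=cv2.morphologyEx(m,cv2.MORPH_CLOSE,np.ones((5,5)))
    n,l,s,c=cv2.connectedComponentsWithStats(m); return l,s,c
def sil(n,p,r=.0315,h=.021):
    t=np.linspace(0,2*np.pi,40); P=[]
    for z in(0,h): P+=[proj(n,(p[0]+r*np.cos(a),p[1]+r*np.sin(a),p[2]+z)) for a in t]
    H=cv2.convexHull(np.float32(P)); M=cv2.moments(H); return np.array([M["m10"]/M["m00"],M["m01"]/M["m00"]]),M["m00"]
def lidpos(ims):
    C={}
    for n,im in ims.items():
        l,s,c=blue(im); q=sil(n,(.58,.077,.178))[0]
        k=min((i for i in range(1,len(s)) if s[i,4]>100),key=lambda i:np.hypot(*(c[i]-q)))
        C[n]=c[k]; print(n,c[k],s[k],sil(n,(.58,.077,.178))[1])
    f=lambda p:np.concatenate([sil(n,p)[0]-C[n] for n in C])
    r=least_squares(f,[.58,.077,.178],diff_step=1e-3); print("free",r.x,r.fun)
    for n in C: print(n,"z=.1785",least_squares(lambda p:sil(n,(p[0],p[1],.1785))[0]-C[n],[.58,.077],diff_step=1e-3).x)
E
python3 - <<'E'
from h import *
ims={n:cv2.imread(f"pics/{n}0.png")[:,:,::-1].copy() for n in("top","side")}
lidpos(ims); print(manip.tip_reach)
def things(n):
    for t,z in(("jar",.1),("soup_can",.05),("jam_jar",.05),("mustard",.075)):
        for r in trace(t,n)[:1]:
            ys,xs=np.nonzero(r["region"]); print(t,r["score"],px2plane(n,xs.mean(),ys.mean(),z)[:2])
for n in ims: things(n)
for u in("top",):
    im=ims[u]; g=im[195:208,272:300].max(2).astype(int)
    g=im[190:212,272:300,0].astype(int); i=np.unravel_index(g[4:18,2:26].argmax(),(14,24)); print(i[1]+274,i[0]+194)
print(manip.state()["joint_pos"], R.from_quat(manip.state()["ee_rot"]).as_matrix())
E
```

```text
top [285.30532787 201.30532787] [273 189  25  25 488] 564.7085267766379
side [279.44444444 205.17424242] [264 191  32  30 792] 924.105964144459Traceback (most recent call last):
  File "<stdin>", line 3, in <module>
  File "h.py", line 29, in lidpos
    r=least_squares(f,[.58,.077,.178],diff_step=1e-3); print("free",r.x,r.fun)
    return func(*args, **kwargs)
    result = trf(vector_fun.fun, vector_fun.jac, x0, f0, J0, lb, ub, ftol, xtol,
                 gtol, max_nfev, x_scale, loss_function, tr_solver,
                 tr_options.copy(), verbose, callback=callback_wrapped)
    return trf_no_bounds(
        fun, jac, x0, f0, J0, ftol, xtol, gtol, max_nfev, x_scale,
        loss_function, tr_solver, tr_options, verbose, callback=callback)
    J = jac(x)
    self._update_jac()
    ~~~~~~~~~~~~~~~~^^
    self.J = self.jac_wrapped(xp_copy(self.x), f0=self.f)
             ~~~~~~~~~~~~~~~~^^^^^^^^^^^^^^^^^^^^^^^^^^^^
    J, dct = approx_derivative(
             ~~~~~~~~~~~~~~~~~^
        self.fun,
        ^^^^^^^^^
    ...<2 lines>...
        **self.finite_diff_options,
        ^^^^^^^^^
[... 601 characters left out ...]

    return self.f(x, *self.args, **self.kwargs)
           ~~~~~~^^^^^^^^^^^^^^^^^^^^^^^^^^^^^^
  File "h.py", line 28, in <lambda>
    f=lambda p:np.concatenate([sil(n,p)[0]-C[n] for n in C])
                               ~~~^^^^^
  File "h.py", line 20, in sil
    for z in(0,h): P+=[proj(n,(p[0]+r*np.cos(a),p[1]+r*np.sin(a),p[2]+z)) for a in t]
                       ~~~~^^^^^^^^^^^^^^^^^^^^^^^^^^^^^^^^^^^^^^^^^^^^^^
  File "h.py", line 11, in proj
    K,e,Rm=cam(n); q=K@(Rm.T@(np.array(p)-e)); return q[:2]/q[2]
           ~~~^^^
  File "h.py", line 5, in cam
    m=viewer.camera_model(n); K=np.array(m["K"]); a=np.array(m["attitude"])
ValueError: time passes only in moves, steps and waits
```

```bash
sed -i 's/^def cam(n):/from functools import lru_cache\n@lru_cache\ndef cam(n):/; s/(105,130,50),(130,255,255)/(100,90,30),(135,255,255)/' h.py
python3 - <<'E'
from h import *
ims={n:cv2.imread(f"pics/{n}0.png")[:,:,::-1].copy() for n in("top","side")}
lidpos(ims); print(manip.tip_reach)
def things(n):
    for t,z in(("jar",.1),("soup_can",.05),("jam_jar",.05),("mustard",.075)):
        for r in trace(t,n)[:1]:
            ys,xs=np.nonzero(r["region"]); print(t,r["score"],px2plane(n,xs.mean(),ys.mean(),z)[:2])
for n in ims: things(n)
s=manip.state();print(s["time"],s["joint_pos"], R.from_quat(s["ee_rot"]).as_matrix())
E
```

```text
top [285.24474187 201.19885277] [273 189  26  26 523] 564.7085267766379
side [279.42460796 205.00844391] [263 190  33  31 829] 924.105964144459
free [0.58013544 0.07777345 0.18078679] [ 0.21339382  0.30293043 -0.28634504 -0.02345451]
top z=.1785 [0.58105319 0.07843038]
side z=.1785 [0.58106659 0.07600505]
0.1734
jar 0.73 [0.5824854  0.07807945]
soup_can 0.94 [0.74458412 0.02621969]
jam_jar 0.64 [0.57387126 0.27188668]
mustard 0.97 [ 0.57322041 -0.27448097]
jar 0.64 [0.55972932 0.09881436]
soup_can 0.81 [0.75797121 0.01400972]
jam_jar 0.75 [0.57421883 0.26957779]
mustard 0.68 [ 0.56868303 -0.27105714]
0.8 [-1.20038276e+00  3.52949382e-01  1.63339518e+00 -4.20916354e-06
  1.15520367e+00 -2.40709975e-03] [[ 9.31303022e-01  3.64245359e-01  1.24896118e-05]
 [ 3.64245360e-01 -9.31303021e-01 -4.27993466e-05]
 [-3.95785018e-06  4.44084440e-05 -9.99999999e-01]]
```

Lid fitted at (0.581, 0.077, 0.1785). I'll move above it with joint 6 near zero.

Call:
{"op": "carry_out", "data": {"targets": [353,659,0,0,0,76,353,659,0,0,0,76,353,659,0,0,0,76,353,659,0,0,0,76,353,659,0,0,0,76,353,659,0,0,0,76,353,659,0,0,0,76,353,659,0,0,0,76,353,659,0,0,0,76,353,659,0,0,0,76,353,659,0,0,0,76,353,659,0,0,0,76,353,659,0,0,0,76,353,659,0,0,0,76,353,659,0,0,0,76,353,659,0,0,0,76,353,659,0,0,0,76,353,659,0,0,0,76], "gripper": 85}}

```text
time: 3.05
tcp_pos: [0.5806, 0.0766, 0.4048]
ee_rot: [0.66, 0.751, 0.0, 0.0]
contact_force: [-0.1, -0.1, 0.2]
width: 0.0852
gripper_force: 0.0
```

Call:
{"op": "carry_out", "data": {"targets": [0,1,-20,0,0,0,0,1,-40,0,0,0,0,1,-55,0,0,0,0,1,-64,0,0,0,0,1,-64,0,0,0], "gripper": 72}}

```text
time: 3.68
tcp_pos: [0.5806, 0.0779, 0.3402]
ee_rot: [0.66, 0.751, -0.0, -0.0]
contact_force: [0.0, 0.7, 0.4]
width: 0.072
gripper_force: 0.0
```

```bash
python3 - <<'E'
from h import *
s=manip.state(); print(s["time"],s["joint_pos"],s["contact_force"],s["wrist_torque"],s["width"],s["tcp_pos"])
t=viewer.snapshot("top");d=viewer.snapshot("side")
a=cv2.resize(t[150:250,235:335],(400,400),interpolation=2);b=cv2.resize(d[140:240,230:330],(400,400),interpolation=2)
save(np.hstack([a,b]),"pics/g1.png")
E
```

```text
3.675 [1.30831298e-01 3.61966752e-01 1.77830410e+00 1.58779776e-06
 1.00225883e+00 2.39567495e-03] [0.03755338 0.67988919 0.40437115] [-0.01533215  0.002043   -0.02858925] 0.07195298294487204 [0.58056105 0.07790508 0.34019924]
```

View pics/g1.png

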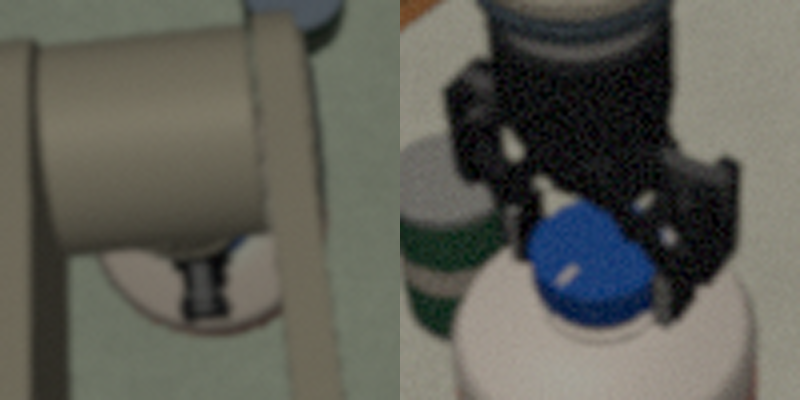

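In the side half, the open fingers straddle the lid at about (595,265). The tips reach its lower edge and clear the shoulder. I'll close in small steps and check for one-sided contact.

Call:
{"op": "carry_out", "data": {"targets": [0,0,0,0,0,0,0,0,0,0,0,0], "gripper": 67}}

```text
time: 4.03
tcp_pos: [0.5808, 0.0779, 0.3412]
ee_rot: [0.66, 0.751, 0.0, 0.0]
contact_force: [0.0, 0.9, -0.6]
width: 0.0667
gripper_force: 0.0
```

Call:
{"op": "carry_out", "data": {"targets": [0,0,0,0,0,0,0,0,0,0,0,0], "gripper": 65}}

```text
time: 4.28
tcp_pos: [0.5807, 0.0779, 0.3408]
ee_rot: [0.66, 0.751, 0.0, 0.0]
contact_force: [-0.1, -0.0, -0.5]
width: 0.065
gripper_force: 0.0
```

Call:
{"op": "carry_out", "data": {"targets": [0,0,0,0,0,0,0,0,0,0,0,0], "gripper": 64}}

```text
time: 4.53
tcp_pos: [0.5807, 0.0779, 0.3407]
ee_rot: [0.66, 0.751, 0.0, 0.0]
contact_force: [-0.1, -0.6, 0.3]
width: 0.0641
gripper_force: 0.2
```

Call:
{"op": "carry_out", "data": {"targets": [0,0,0,0,0,0,0,0,0,0,0,0], "gripper": 63}}

```text
time: 4.78
tcp_pos: [0.5807, 0.0779, 0.3408]
ee_rot: [0.66, 0.751, 0.0, 0.0]
contact_force: [0.8, 0.1, 1.8]
width: 0.0631
gripper_force: 7.2
```

Call:
{"op": "carry_out", "data": {"targets": [0,0,0,0,0,0,0,0,0,0,0,0], "gripper": 60}}

```text
time: 5.03
tcp_pos: [0.5807, 0.0779, 0.3412]
ee_rot: [0.66, 0.751, 0.0, 0.0]
contact_force: [-1.9, 0.1, 5.8]
width: 0.0618
gripper_force: 63.7
```

```bash
cat > st.py <<'E'
from h import *
s=manip.state(); print(s["time"],s["joint_pos"].round(3),"F",s["contact_force"].round(2),"M",s["wrist_torque"].round(3),s["width"].round(4),s["tcp_pos"].round(4),s["gripper_force"])
E
python3 st.py
```

```text
Traceback (most recent call last):
  File "st.py", line 2, in <module>
    s=manip.state(); print(s["time"],s["joint_pos"].round(3),"F",s["contact_force"].round(2),"M",s["wrist_torque"].round(3),s["width"].round(4),s["tcp_pos"].round(4),s["gripper_force"])
                                                                                                                            ^^^^^^^^^^^^^^^^
AttributeError: 'float' object has no attribute 'round'
```

Call:
{"op": "carry_out", "data": {"targets": [0,0,0.2,0,0,4,0,0,0.4,0,0,8,0,0,0.4,0,0,8]}}

```text
time: 5.4
tcp_pos: [0.5808, 0.078, 0.3416]
ee_rot: [0.606, 0.795, 0.0, 0.0]
contact_force: [-0.2, 0.5, 5.5]
width: 0.0615
gripper_force: 63.9
```

```bash
sed -i 's/s\["width"\].round(4)/s["width"]/' st.py; python3 st.py
```

```text
5.4 [ 0.131  0.36   1.777  0.     1.003 -0.137] F [-0.22  0.54  5.47] M [0.029 0.035 0.039] 0.0614862569952006 [0.5808 0.078  0.3416] 63.89812991023064
```

Call:
{"op": "carry_out", "data": {"targets": [0,0,0.2,0,0,4,0,0,0.35,0,0,8,0,0,0.35,0,0,8]}}

```text
time: 5.78
tcp_pos: [0.5808, 0.078, 0.3419]
ee_rot: [0.55, 0.835, 0.0, 0.0]
contact_force: [-0.6, -0.9, 5.4]
width: 0.0615
gripper_force: 64.0
```

Call:
{"op": "carry_out", "data": {"targets": [0,0,0.2,0,0,4,0,0,0.35,0,0,8,0,0,0.35,0,0,8]}}

```text
time: 6.15
tcp_pos: [0.5808, 0.078, 0.3422]
ee_rot: [0.49, 0.872, 0.0, 0.0]
contact_force: [-0.6, 0.1, 6.1]
width: 0.0614
gripper_force: 64.0
```

Call:
{"op": "carry_out", "data": {"targets": [0,0,0.2,0,0,4,0,0,0.35,0,0,8,0,0,0.35,0,0,8]}}

```text
time: 6.52
tcp_pos: [0.5808, 0.078, 0.3426]
ee_rot: [0.428, 0.904, 0.0, 0.0]
contact_force: [-0.2, -0.6, 5.5]
width: 0.0619
gripper_force: 64.0
```

Call:
{"op": "carry_out", "data": {"targets": [0,0,0.2,0,0,4,0,0,0.35,0,0,8,0,0,0.35,0,0,8]}}

```text
time: 6.9
tcp_pos: [0.5807, 0.0779, 0.3429]
ee_rot: [0.364, 0.931, 0.0, 0.0]
contact_force: [-1.2, 0.7, 5.5]
width: 0.0616
gripper_force: 64.0
```

Call:
{"op": "carry_out", "data": {"targets": [0,0,0.2,0,0,4,0,0,0.35,0,0,8,0,0,0.35,0,0,8]}}

```text
time: 7.28
tcp_pos: [0.5807, 0.0779, 0.3433]
ee_rot: [0.298, 0.955, -0.0, 0.0]
contact_force: [-1.4, 0.6, 6.5]
width: 0.062
gripper_force: 64.0
```

Call:
{"op": "carry_out", "data": {"targets": [0,0,0.2,0,0,4,0,0,0.35,0,0,8,0,0,0.35,0,0,8]}}

```text
time: 7.65
tcp_pos: [0.5805, 0.0778, 0.3435]
ee_rot: [0.231, 0.973, -0.0, -0.0]
contact_force: [-2.2, -0.7, 7.4]
width: 0.0616
gripper_force: 64.0
```

Call:
{"op": "carry_out", "data": {"targets": [-0.1,0,0.3,0,0,4,-0.2,0,0.5,0,0,8,-0.2,0,0.5,0,0,8]}}

```text
time: 8.02
tcp_pos: [0.5804, 0.0777, 0.3439]
ee_rot: [0.163, 0.987, -0.0, -0.0]
contact_force: [-1.7, -2.6, 5.6]
width: 0.0616
gripper_force: 63.9
```

Call:
{"op": "carry_out", "data": {"targets": [-0.1,-0.1,0.2,0,0,4,-0.2,-0.2,0.4,0,0,8,-0.2,-0.2,0.4,0,0,8]}}

```text
time: 8.4
tcp_pos: [0.5801, 0.0775, 0.3439]
ee_rot: [0.094, 0.996, -0.0, -0.0]
contact_force: [-0.8, -2.0, 1.7]
width: 0.0619
gripper_force: 64.7
```

Call:
{"op": "carry_out", "data": {"targets": [0,-0.2,-0.4,0,0,0,0,-0.2,-0.4,0,0,0]}}

```text
time: 8.65
tcp_pos: [0.5801, 0.0774, 0.3436]
ee_rot: [0.093, 0.996, -0.0, -0.0]
contact_force: [-2.8, -2.5, 2.5]
width: 0.0618
gripper_force: 64.8
```

```bash
python3 st.py
```

```text
8.65 [ 0.13   0.357  1.777 -0.     1.008 -1.253] F [-2.78 -2.48  2.53] M [-0.446  0.41   0.018] 0.06175069120295617 [0.5801 0.0774 0.3436] 64.81500511988997
```

Call:
{"op": "carry_out", "data": {"targets": [-0.2,-0.3,-0.5,0,0,0,-0.2,-0.3,-0.8,0,0,0,-0.2,-0.3,-0.8,0,0,0]}}

```text
time: 9.02
tcp_pos: [0.5801, 0.0773, 0.3432]
ee_rot: [0.093, 0.996, 0.0, 0.0]
contact_force: [-1.9, -1.4, 6.6]
width: 0.0619
gripper_force: 65.1
```

```bash
python3 st.py
```

```text
9.025 [ 0.13   0.357  1.777  0.     1.006 -1.255] F [-1.86 -1.37  6.6 ] M [-0.207  0.603  0.047] 0.06193688832311781 [0.5801 0.0773 0.3432] 65.13477858155966
```

Call:
{"op": "carry_out", "data": {"targets": [0,0,0,0,0,3,0,0,0,0,0,5,0,0,0,0,0,5]}}

```text
time: 9.4
tcp_pos: [0.58, 0.0772, 0.3425]
ee_rot: [0.049, 0.999, -0.0, -0.0]
contact_force: [-0.9, -1.2, -1.0]
width: 0.0614
gripper_force: 65.2
```

```bash
python3 st.py
```

```text
9.4 [ 0.13   0.358  1.778  0.     1.006 -1.342] F [-0.95 -1.24 -0.98] M [-0.291  0.13   0.004] 0.06141465760752934 [0.58   0.0772 0.3425] 65.16584247350693
```

The force vanished after 1.34 rad back, so that is the drop. I'll follow it down.

Call:
{"op": "carry_out", "data": {"targets": [0,0,-0.7,0,0,0,0,0,-1.4,0,0,0,0,0,-2,0,0,0,0,0,-2,0,0,0]}}

```text
time: 9.9
tcp_pos: [0.5801, 0.0772, 0.3409]
ee_rot: [0.049, 0.999, -0.0, 0.0]
contact_force: [-0.7, -1.8, 0.3]
width: 0.0612
gripper_force: 65.2
```

```bash
python3 st.py
```

```text
9.9 [ 0.13   0.36   1.779 -0.     1.002 -1.342] F [-0.68 -1.82  0.34] M [-0.344  0.075  0.033] 0.06118802116147427 [0.5801 0.0772 0.3409] 65.23967972025275
```

Call:
{"op": "carry_out", "data": {"targets": [0,-0.1,-0.7,0,0,0,0,-0.1,-1.4,0,0,0,0,-0.1,-1.4,0,0,0]}}

```text
time: 10.28
tcp_pos: [0.5801, 0.0771, 0.3395]
ee_rot: [0.049, 0.999, 0.0, 0.0]
contact_force: [-1.1, -1.7, 1.2]
width: 0.0613
gripper_force: 65.3
```

```bash
python3 st.py
```

```text
10.275 [ 0.13   0.362  1.781  0.     0.999 -1.343] F [-1.05 -1.67  1.24] M [-0.25   0.091 -0.034] 0.06125021129548644 [0.5801 0.0771 0.3395] 65.34236630424857
```

Call:
{"op": "carry_out", "data": {"targets": [0,-0.1,-0.4,0,0,0,0,-0.1,-0.8,0,0,0,0,-0.1,-0.8,0,0,0]}}

```text
time: 10.65
tcp_pos: [0.5801, 0.0771, 0.3394]
ee_rot: [0.049, 0.999, 0.0, 0.0]
contact_force: [-4.7, -1.4, 7.7]
width: 0.0617
gripper_force: 66.1
```

```bash
python3 st.py
```

```text
10.65 [ 0.13   0.362  1.781  0.     0.999 -1.343] F [-4.65 -1.38  7.72] M [-0.272  0.481 -0.014] 0.061699704447853485 [0.5801 0.0771 0.3394] 66.09441893175244
```

Seated at the thread start, about 4.6 mm below the top of the climb. Now forward.

Call:
{"op": "carry_out", "data": {"targets": [-0.3,-0.1,-0.1,0,0,-4,-0.3,-0.1,-0.3,0,0,-8,-0.3,-0.1,-0.3,0,0,-8]}}

```text
time: 11.02
tcp_pos: [0.5802, 0.077, 0.3391]
ee_rot: [0.119, 0.993, 0.0, 0.001]
contact_force: [-0.8, -1.4, 5.3]
width: 0.062
gripper_force: 65.7
```

```bash
python3 st.py
```

```text
11.025 [ 0.129  0.362  1.781 -0.     0.997 -1.202] F [-0.8  -1.37  5.26] M [-0.306  0.055 -0.149] 0.06198591477298296 [0.5802 0.077  0.3391] 65.7221145182848
```

Call:
{"op": "carry_out", "data": {"targets": [0,-0.1,-0.2,0,0,-4,0,-0.1,-0.35,0,0,-8,0,-0.1,-0.5,0,0,-12,0,-0.1,-0.5,0,0,-12]}}

```text
time: 11.52
tcp_pos: [0.5803, 0.077, 0.3386]
ee_rot: [0.222, 0.975, 0.0, 0.001]
contact_force: [0.2, -0.9, 6.2]
width: 0.0618
gripper_force: 65.7
```

```bash
python3 st.py
```

```text
11.525 [ 0.129  0.363  1.782  0.     0.995 -0.993] F [ 0.18 -0.86  6.2 ] M [-0.272  0.083 -0.101] 0.06182489706964167 [0.5803 0.077  0.3386] 65.68313855677843
```

Call:
{"op": "carry_out", "data": {"targets": [0.1,0,-0.2,0,0,-5,0.1,0,-0.45,0,0,-10,0.1,0,-0.65,0,0,-15,0.1,0,-0.85,0,0,-20,0.1,0,-0.85,0,0,-20]}}

```text
time: 12.15
tcp_pos: [0.5804, 0.077, 0.3378]
ee_rot: [0.388, 0.922, 0.001, 0.001]
contact_force: [-0.1, -0.5, 5.6]
width: 0.062
gripper_force: 65.7
```

```bash
python3 st.py
```

```text
12.15 [ 0.129  0.364  1.782  0.     0.994 -0.645] F [-0.06 -0.55  5.56] M [-0.126 -0.012 -0.106] 0.061965857110561906 [0.5804 0.077  0.3378] 65.72267007082701
```

Call:
{"op": "carry_out", "data": {"targets": [0,0,-0.2,0,0,-5,0,0,-0.45,0,0,-10,0,0,-0.65,0,0,-15,0,0,-0.85,0,0,-20,0,0,-0.85,0,0,-20]}}

```text
time: 12.78
tcp_pos: [0.5804, 0.077, 0.3369]
ee_rot: [0.542, 0.84, 0.001, 0.001]
contact_force: [0.4, -1.3, 6.0]
width: 0.0619
gripper_force: 65.7
```

Call:
{"op": "carry_out", "data": {"targets": [0,0,-0.2,0,0,-5,0,0,-0.45,0,0,-10,0,0,-0.65,0,0,-15,0,0,-0.85,0,0,-20,0,0,-0.85,0,0,-20]}}

```text
time: 13.4
tcp_pos: [0.5805, 0.0772, 0.3361]
ee_rot: [0.68, 0.733, 0.001, 0.001]
contact_force: [1.6, 1.4, 4.8]
width: 0.0618
gripper_force: 65.7
```

```bash
python3 st.py
```

```text
13.4 [1.290e-01 3.660e-01 1.783e+00 1.000e-03 9.900e-01 5.300e-02] F [1.59 1.39 4.83] M [ 0.127  0.018 -0.095] 0.061804415128311016 [0.5805 0.0772 0.3361] 65.70703893899918
```

Call:
{"op": "carry_out", "data": {"targets": [0.1,0.1,-0.2,0,0,-5,0.1,0.1,-0.45,0,0,-10,0.1,0.1,-0.65,0,0,-15,0.1,0.1,-0.85,0,0,-20,0.1,0.1,-0.85,0,0,-20]}}

```text
time: 14.02
tcp_pos: [0.5807, 0.0774, 0.3353]
ee_rot: [0.797, 0.604, 0.001, 0.0]
contact_force: [1.3, 1.4, 5.7]
width: 0.0615
gripper_force: 65.7
```

```bash
python3 st.py
```

```text
14.025 [1.300e-01 3.670e-01 1.783e+00 1.000e-03 9.880e-01 4.020e-01] F [1.34 1.36 5.67] M [ 0.219 -0.136 -0.148] 0.061499716544151456 [0.5807 0.0774 0.3353] 65.65847737714648
```

Near the rim now, so smaller steps with the height held.

Call:
{"op": "carry_out", "data": {"targets": [0.1,0.1,-0.2,0,0,-5,0.1,0.1,-0.3,0,0,-10,0.1,0.1,-0.3,0,0,-10]}}

```text
time: 14.4
tcp_pos: [0.5809, 0.0774, 0.335]
ee_rot: [0.846, 0.533, 0.002, 0.0]
contact_force: [3.3, 1.1, 4.8]
width: 0.0616
gripper_force: 65.7
```

```bash
python3 st.py
```

```text
14.4 [1.300e-01 3.680e-01 1.783e+00 1.000e-03 9.880e-01 5.760e-01] F [3.31 1.11 4.84] M [ 0.198 -0.373 -0.11 ] 0.06162615475451848 [0.5809 0.0774 0.335 ] 65.6905947625637
```

Call:
{"op": "carry_out", "data": {"targets": [0.2,0.1,-0.2,0,0,-5,0.3,0.1,-0.3,0,0,-9,0.3,0.1,-0.3,0,0,-9]}}

```text
time: 14.78
tcp_pos: [0.5812, 0.0774, 0.335]
ee_rot: [0.885, 0.465, 0.001, 0.0]
contact_force: [2.0, 0.7, 8.7]
width: 0.0617
gripper_force: 66.0
```

```bash
python3 st.py
```

```text
14.775 [1.300e-01 3.680e-01 1.783e+00 1.000e-03 9.880e-01 7.320e-01] F [1.95 0.73 8.75] M [ 0.176 -0.115 -0.093] 0.061748732300044684 [0.5812 0.0774 0.335 ] 65.9783030860126
```

Call:
{"op": "carry_out", "data": {"targets": [0.1,0,0.3,0,0,-4,0.1,0,0.3,0,0,-8,0.1,0,0.3,0,0,-8]}}

```text
time: 15.15
tcp_pos: [0.5813, 0.0774, 0.335]
ee_rot: [0.915, 0.402, 0.002, 0.0]
contact_force: [1.8, 0.4, 4.7]
width: 0.0613
gripper_force: 65.7
```

```bash
python3 st.py
```

```text
15.15 [0.13  0.368 1.782 0.    0.988 0.872] F [1.79 0.44 4.72] M [ 0.006 -0.38  -0.046] 0.061311651335713396 [0.5813 0.0774 0.335 ] 65.69504069164395
```

```bash
echo 'print("eff6",s["effort"][5])' >> st.py; python3 st.py
```

```text
15.15 [0.13  0.368 1.782 0.    0.988 0.872] F [1.79 0.44 4.72] M [ 0.006 -0.38  -0.046] 0.061311651335713396 [0.5813 0.0774 0.335 ] 65.69504069164395
eff6 0.3165388014167547
```

Call:
{"op": "carry_out", "data": {"targets": [0,0,0,0,0,-3,0,0,0,0,0,-5,0,0,0,0,0,-5]}}

```text
time: 15.52
tcp_pos: [0.5813, 0.0774, 0.335]
ee_rot: [0.932, 0.362, 0.002, 0.0]
contact_force: [3.1, 0.1, 5.8]
width: 0.0616
gripper_force: 65.7
```

```bash
python3 st.py
```

```text
15.525 [0.13  0.368 1.782 0.    0.988 0.959] F [3.14 0.06 5.84] M [ 0.132 -0.375 -0.117] 0.06155318372695651 [0.5813 0.0774 0.335 ] 65.68458599969745
eff6 0.11920653283596039
```

Call:
{"op": "carry_out", "data": {"targets": [0,0,0,0,0,-3,0,0,0,0,0,-3]}}

```text
time: 15.78
tcp_pos: [0.5814, 0.0774, 0.335]
ee_rot: [0.941, 0.338, 0.002, 0.0]
contact_force: [5.3, 1.0, 5.4]
width: 0.0616
gripper_force: 65.7
```

```bash
python3 st.py
```

```text
15.775 [0.13  0.368 1.782 0.    0.988 1.011] F [5.32 0.98 5.39] M [ 0.166 -0.568 -0.112] 0.061616025504152225 [0.5814 0.0774 0.335 ] 65.70273069664836
eff6 0.2035503974184394
```

Call:
{"op": "carry_out", "data": {"targets": [0.4,0.1,0,0,0,-2,0.4,0.1,0,0,0,-2]}}

```text
time: 16.02
tcp_pos: [0.5817, 0.0774, 0.335]
ee_rot: [0.947, 0.322, 0.001, 0.0]
contact_force: [3.2, 0.9, 6.9]
width: 0.0615
gripper_force: 65.8
```

```bash
python3 st.py
```

```text
16.025 [0.13  0.369 1.782 0.    0.988 1.046] F [3.17 0.95 6.9 ] M [ 0.201 -0.39  -0.103] 0.06153868115711744 [0.5817 0.0774 0.335 ] 65.78044010326266
eff6 0.10558444540947676
```

Call:
{"op": "carry_out", "data": {"targets": [0.1,0,0,0,0,-3,0.1,0,0,0,0,-3]}}

```text
time: 16.27
tcp_pos: [0.5818, 0.0774, 0.335]
ee_rot: [0.955, 0.297, 0.001, 0.0]
contact_force: [3.8, 0.1, 6.1]
width: 0.0615
gripper_force: 65.8
```

```bash
python3 st.py
```

```text
16.275 [0.13  0.369 1.781 0.    0.988 1.098] F [3.84 0.14 6.06] M [ 0.15  -0.395 -0.157] 0.06146415509878777 [0.5818 0.0774 0.335 ] 65.75183216482401
eff6 0.12086350936442614
```

Call:
{"op": "carry_out", "data": {"targets": [0.2,0,0,0,0,-3,0.2,0,0,0,0,-3]}}

```text
time: 16.52
tcp_pos: [0.5819, 0.0774, 0.335]
ee_rot: [0.962, 0.272, 0.001, 0.0]
contact_force: [3.1, 0.1, 6.2]
width: 0.0618
gripper_force: 65.8
```

```bash
python3 st.py
```

```text
16.525 [0.13  0.369 1.781 0.    0.989 1.15 ] F [3.11 0.14 6.25] M [ 0.171 -0.389 -0.043] 0.061777060348761875 [0.5819 0.0774 0.335 ] 65.77451756224036
eff6 0.2602089196443558
```

Call:
{"op": "carry_out", "data": {"targets": [0.1,0,0,0,0,-3,0.1,0,0,0,0,-3]}}

```text
time: 16.77
tcp_pos: [0.582, 0.0774, 0.3349]
ee_rot: [0.969, 0.246, 0.001, 0.0]
contact_force: [3.3, -0.2, 6.3]
width: 0.0618
gripper_force: 65.8
```

```bash
python3 - <<'E'
exec(open("st.py").read())
d=viewer.snapshot("side");t=viewer.snapshot("top")
o=cv2.imread("pics/side0.png")[:,:,::-1]
f=lambda d:cv2.resize(d[170:300,225:355],(390,390),interpolation=2)
save(np.hstack([f(o),f(d)]),"pics/m1.png")
E
```

```text
16.775 [0.13  0.369 1.781 0.    0.989 1.203] F [ 3.29 -0.22  6.33] M [ 0.251 -0.33  -0.059] 0.06179175644040576 [0.582  0.0774 0.3349] 65.78012829646468
eff6 0.24588977918028831
```

View pics/m1.png

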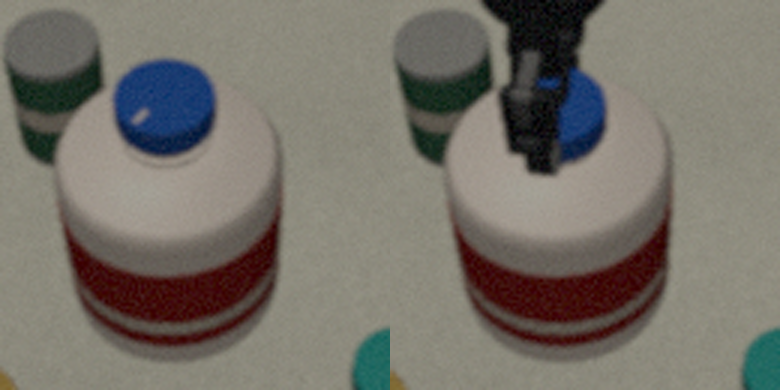

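The mark is behind the finger at about (540,150) in the right half. The lid has visibly sunk and the tub stands where it was. The torque is noisy, so I'll average readings.

```bash
cat > av.py <<'E'
from h import *
L=[]
for i in range(6): viewer.snapshot("top"); s=manip.state(); L.append(np.r_[s["contact_force"],s["wrist_torque"],s["effort"][5]])
L=np.array(L); print(s["time"],s["joint_pos"][5].round(3),L.mean(0).round(3),L[:,5].std().round(3),L[:,6].std().round(3),s["tcp_pos"].round(4))
E
python3 av.py
```

```text
17.175 1.202 [ 3.735 -0.256  5.868  0.234 -0.335 -0.044 -0.042] 0.023 0.001 [0.582  0.0774 0.3349]
```

Call:
{"op": "carry_out", "data": {"targets": [0.1,0,0,0,0,-3,0.1,0,0,0,0,-3]}}

```text
time: 17.42
tcp_pos: [0.582, 0.0774, 0.3349]
ee_rot: [0.975, 0.221, 0.001, 0.0]
contact_force: [3.5, -1.2, 6.4]
width: 0.0615
gripper_force: 65.8
```

```bash
python3 av.py
```

```text
17.725 1.254 [ 3.108 -0.333  6.358  0.208 -0.312  0.248  0.27 ] 0.036 0.02 [0.582  0.0774 0.3349]
```

The resisting moment has risen from 0 to 0.25–0.27 N m. A last half degree, then recheck.

Call:
{"op": "carry_out", "data": {"targets": [0,0,0,0,0,-0.6,0,0,0,0,0,-0.6]}}

```text
time: 17.98
tcp_pos: [0.582, 0.0774, 0.3349]
ee_rot: [0.976, 0.217, 0.001, 0.0]
contact_force: [3.4, 1.0, 5.9]
width: 0.0616
gripper_force: 65.8
```

```bash
python3 av.py
```

```text
18.275 1.264 [ 3.523 -0.416  6.375  0.243 -0.308  0.956  0.94 ] 0.025 0.005 [0.582  0.0774 0.3349]
```

Call:
{"op": "carry_out", "data": {"targets": [0,0,0,0,0,0.6]}}

```text
time: 18.4
tcp_pos: [0.582, 0.0774, 0.3349]
ee_rot: [0.975, 0.221, 0.001, 0.0]
contact_force: [3.4, -0.6, 6.1]
width: 0.0618
gripper_force: 65.8
```

```bash
python3 av.py
```

```text
18.7 1.255 [ 3.201 -0.184  6.482  0.18  -0.324 -0.214 -0.232] 0.053 0.062 [0.582  0.0773 0.3349]
```

The stop is stiff, roughly 100 N m/rad, and that last half degree overshot to about 0.94 N m. I've backed it off and will now set a small forward residual before releasing.

Call:
{"op": "carry_out", "data": {"targets": [0,0,0,0,0,-0.25]}}

```text
time: 18.82
tcp_pos: [0.582, 0.0773, 0.3349]
ee_rot: [0.976, 0.219, 0.001, 0.0]
contact_force: [2.3, -0.2, 6.3]
width: 0.0614
gripper_force: 65.8
```

```bash
python3 av.py
```

```text
19.125 1.258 [ 3.076  0.118  6.346  0.216 -0.292  0.31   0.306] 0.024 0.026 [0.582  0.0774 0.3349]
```

Resisting moment +0.31 N m. I'll unload the sideways and down force, then open.

Call:
{"op": "carry_out", "data": {"targets": [0.3,0,0.4,0,0,0,0.3,0,0.4,0,0,0]}}

```text
time: 19.38
tcp_pos: [0.5821, 0.0774, 0.3349]
ee_rot: [0.976, 0.218, 0.001, 0.0]
contact_force: [5.3, 0.3, 3.9]
width: 0.0616
gripper_force: 65.6
```

```bash
python3 av.py
```

```text
19.675 1.261 [ 5.142  0.885  4.714  0.36  -0.616  0.584  0.576] 0.047 0.029 [0.5821 0.0774 0.3349]
```

Call:
{"op": "carry_out", "data": {"targets": [0,0,0,0,0,0,0,0,0,0,0,0,0,0,0,0,0,0,0,0,0,0,0,0], "gripper": 74}}

```text
time: 20.18
tcp_pos: [0.5815, 0.0772, 0.3344]
ee_rot: [0.976, 0.217, -0.0, -0.0]
contact_force: [0.3, -0.3, -0.5]
width: 0.0741
gripper_force: 0.0
```

```bash
python3 av.py
```

```text
20.475 1.262 [-0.094 -0.028  0.024 -0.    -0.002 -0.011 -0.   ] 0.032 0.0 [0.5816 0.0772 0.3346]
```

Call:
{"op": "carry_out", "data": {"targets": [0,0,15,0,0,0,0,0,40,0,0,0,0,0,80,0,0,0,-60,-40,100,0,0,0,-120,-80,100,0,0,0,-180,-130,100,0,0,0,-200,-190,100,0,0,0,-200,-250,100,0,0,0,-200,-250,100,0,0,0,-200,-250,100,0,0,0], "gripper": 85}}

```text
time: 21.72
tcp_pos: [0.3812, -0.1743, 0.4357]
ee_rot: [0.976, 0.216, 0.001, 0.001]
contact_force: [-0.2, 1.0, 0.3]
width: 0.085
gripper_force: 0.0
```

```bash
python3 - <<'E'
from h import *
ims={n:viewer.snapshot(n) for n in("top","side")}
for n in ims: save(ims[n],f"pics/{n}9.png")
lidpos(ims); print(manip.state()["contact_force"])
c=lambda im,x,y:cv2.resize(im[y:y+100,x:x+100],(390,290),interpolation=2)
o={n:cv2.imread(f"pics/{n}0.png")[:,:,::-1] for n in ims}
save(np.vstack([np.hstack([c(a["top"],240,150),c(a["side"],230,180)]) for a in(o,ims)]),"pics/f1.png")
E
```

```text
top [285.29636711 201.74760994] [273 189  26  26 523] 564.7085267766379
side [279.87682927 207.73292683] [264 193  33  31 820] 924.105964144459
free [0.57936275 0.07798318 0.17383341] [ 0.22863295  0.32532761 -0.30721895 -0.02517053]
top z=.1785 [0.57973766 0.07827726]
side z=.1785 [0.57606919 0.08069061]
[ 0.16540697 -0.16544452 -0.16613955]
```

View pics/f1.png

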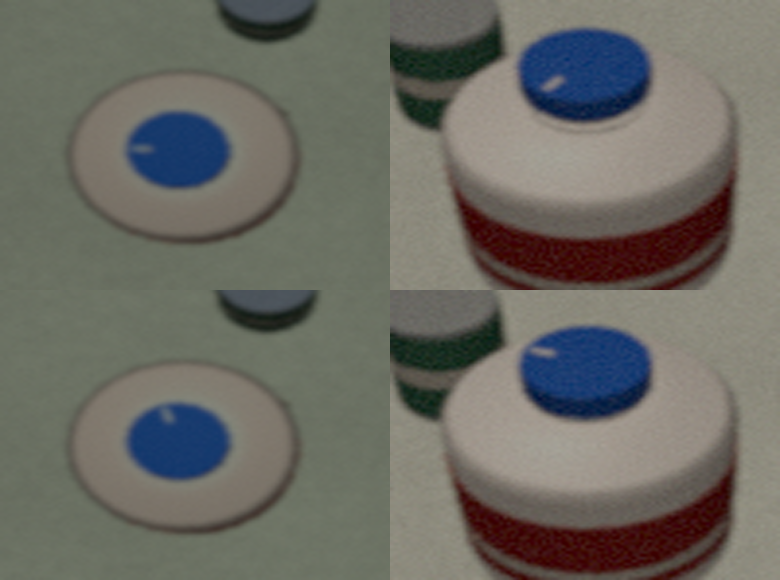

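The lid has sunk about 7 mm and sits level on the tub. Its mark, at (168,413) lower left, has turned clockwise by about 70° net. The tub and can have not moved. Handing in.

```bash
python3 -c "
from rig import ticket
print(ticket.hand_in())"
```

```text
the job is handed in; nothing more can be done
None
```

The job is handed in: the lid was turned back 1.34 rad to the drop, then screwed forward 2.6 rad to home and released, with the tub and can unmoved in the last picture; during final tightening the moment briefly hit about 0.94 N m (hand-tight is 0.2–0.4), and it was about 0.58 N m at release, so it is tighter than asked; no verdict came back.

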